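Lengthen the telescoping kettle paddle by one hole

TASK

The kettle paddle clamped in the bench holder is too short. Press the orange spring button in flush, slide the paddle's tube outwards (blade end away from the clamp, pushing on the red thumb rib) until the button pops fully out of the next hole and locks it, then let go. Work gently: do not force the tube while the button still locks it, do not lean hard on the tube or the button, and leave the steel cup, the spice jar and the clear tub beside it standing where they are.

Things in the scene. Friction and masses are not known exactly. Their poses are not given: they have to be found in the camera images.
- pin_top (a point): Top of the dome of the orange spring button: a 14 mm pin with a half-round head (radius 7 mm). It only moves up and down in the clamped black inner tube; it does not travel with the outer tube. Out, it stands 6 mm proud of the outer tube's flat upper face, which is 90 mm above the table. Axes: z up, y along the tube in the lengthening direction (from clamp to blade).
- pin (a joint): How far the button is pressed in, m: 0 out, 0.006 flush with the tube's upper face, 0.008 below its 2 mm wall, 0.0095 stop. Spring: 3.5 N at first, 6 N at flush, 7 N below the wall. Once it is flush, pushing the tube along with 10 to 20 N drives the round head under the wall by itself; fully out, it locks the tube.
- rib_face (a point): Foot of the red thumb rib's pushing face, on the aluminium outer tube's upper face, 11 mm beyond (+y) the centre of the first hole. The rib travels with the tube: 34 mm across, 6 mm thick, 14 mm high; a closed fingertip pressing the button can push the rib along +y, the lengthening direction (z up). The tube is 34 mm square and level; a white slotted blade, 95 mm wide, is at its +y end.
- sleeve (a joint): How far the tube has been drawn out, m: 0 at the start (button in the first hole), end stops at -0.015 and 0.092. The next hole, 16 mm square like the first, is in the brass plate on the tube behind it (-y); it differs from paddle to paddle and comes over the button somewhere between 0.048 and 0.072 (1 mm of play). It slides with 3 to 5 N while the button is under the wall and stays where left.
- holder_mid (a point): Centre of the holder's dark base plate (150 by 400 mm, 8 mm thick), on the table; y axis along the tube towards the blade. The clamp block (52 mm wide, 95 mm high) is 145 mm towards -y from here, the guide fork (lower than the tube's top) 130 mm towards +y, the button 45 mm towards +y.
- cup: Bystander: steel cup, 68 mm across, 85 mm high; origin under its centre.
- shaker: Bystander: small spice jar with red cap, 48 mm across, 90 mm high; origin under its centre.
- tub: Bystander: clear round tub with white lid, 76 mm across, 60 mm high; origin under its centre.

How it is judged (in metres and radians):
On the way, in this order (a step that is already met when the one before it is completed fails the run):
1. the button is pressed in (at least 5 mm) by the gripper while the tube is still in its first position (value of joint pin above 0.005 m and value of joint sleeve below 0.006 m and contact force between the fingers and pin above 1 N), for 0.04 s.
2. the tube slides out with the button held under its wall (value of joint pin above 0.0065 m and value of joint sleeve between 0.02 and 0.043 m), for 0.1 s.
At the end, for the whole second after the job is handed in: The button stands fully out (pressed in by less than 1.5 mm) in the next hole: the tube is drawn out by 44 to 76 mm, wherever that hole is, and at rest, and the gripper touches nothing (value of joint pin below 0.0015 m and value of joint sleeve between 0.044 and 0.076 m and velocity of joint sleeve between -0.005 and 0.005 m/s).
It fails at once if the gripper bears on the tube or paddle with more than 35 N (contact force between the fingers and sleeve above 35 N).
It fails at once if the gripper bears on the button with more than 25 N (contact force between the fingers and pin above 25 N).
It fails at once if the cup, the spice jar or the tub is moved by more than 25 mm or tipped (distance of any of cup, shaker, tub from where it was at the start of the episode above 0.025 m or angle between any of cup, shaker, tub's own z axis and vertical above 0.35 rad).
It also fails if it takes over 42 s, if anything falls off the work surface, if the arm or the gripper's body presses on something with over 40 N, if the wrist force passes 120 N, or if a joint passes its speed limit or range.

ROBOT

A 6-joint arm with a two-finger parallel gripper is mounted at the origin on the work surface. World frame = base frame: x ahead of the robot, y to its left, z up, the work surface at z = 0. Lengths are in m, angles in degrees, forces in N, time in s.
With the tool pointing down it reaches from about 0.375 to 0.9 m from the base axis. Payload 3.1 kg.
Tool frame: the origin (TCP) lies at the very end of the fingers, on their centre line; the grasp point (between the pads) lies 19 mm behind it; z points along the fingers, y is the line along which they close (so a half turn about z gives the same grasp; the last joint's range is limited). The gripper opens to 87 mm and grips with 3 to 60 N. Pads are 19 mm wide; open, the fingers measure 117 mm over their backs; the gripper's body (75 mm by 190 mm) begins 51 mm behind the grasp point.
Start: joints at [59.444, 30.224, 82.088, -0, 67.689, -10.227], TCP at [0.217, 0.586, 0.223] pointing down, gripper open.
Joint ranges: [-176.69, 176.69], [-43.24, 126.21], [12.49, 139.97], [-82, 262], [0, 151.66], [-163.58, 163.58]. Speed limits (degrees/s): [159.86, 159.86, 180, 180, 180, 180].

INTERFACE

Orientations are given as a 3x3 rotation matrix whose columns are the frame's x, y, z axes.
In Python, from rig import bot gives the robot as it stands.
- The arm moves only by the tool move_arm, never from a script. Its argument "increments" is a list of rows, each an object with "xyz": the shift along the tool's x, y, z in mm, a list of three; "roll": the turn about the tool's z in rad; "grip": the opening in per cent of the stroke, from 0 (shut) to 100 (fully open). A call has 1 to 5 rows; each row shifts and turns the commanded pose from where the row before left it, along the tool's axes as they then stand; what a row does not reach is not made up. A row lasts 1/12 s, in which the tool goes at most 41.7 mm and 7.16 degrees, less where a joint would pass 70% of its speed; a pose out of reach is approached as far as the arm can. A call is refused whole if a number of a shift passes 41.7 or a number of a turn 0.125, either way. A call with a gripper value outside its range is refused whole. The fingers move at their own pace and stop on an object; the grip force is fixed at half the most. Time passes only in rows, so rows that do not move let the fingers close. It gives the time, the measured TCP pose, the force, the opening and the grip force at its end, in the units of the state.
- bot.read_state(): the state, without advancing time (a new reading comes with each control period).
- bot.capture(name): name is "scene" or "top"; returns (picture, depth): 420x560x3 uint8, red, green, blue; 420x560 float32, m along the optical axis (not along the pixel's ray), 0 where there is no reading.
- bot.camera_model(name): a dict with "intrinsics" (3x3 intrinsics, pixels), "D" ([k1, k2, p1, p2, k3] as OpenCV has them; the pictures are not rectified), "rvec" (rotation vector, rad) and "tvec" (3), from world to camera coordinates, as OpenCV has them. Camera axes: x right, y down, z forward; pixel columns grow to the right and rows downward; lengths in m; the calibration is good to about 2 mm. A picture is of the moment at which its call begins. camera_model takes no time and is no camera call.
- bot.hand_in(): hands the job in; it is judged then, once.
Trained networks look in the newest picture that a camera, given by its name, has taken for a name from the list of things; names that differ only in an ending like _2 or _b are one class to them, and where a whole thing is asked for, a point or a joint stands for the part that bears it (a point fixed in the world has none). Each returns a list of dicts, best first, with "conf" (0 to 1); they miss things now and then, are a little off and sometimes report something else, mostly with a low value. They report only what shows in the picture. A call takes as long as a camera call.
- bot.spot_in(label, camera): "at" ([x, y, z] in m, in the coordinates of the camera as it stood for that picture, good to about 4 mm: the middle of the surface that is visible of it).
- bot.trace(label, camera): "mask" (420x560 bool, what is visible of it).
The state is a dict: "time_s": time; "joint_positions": joint angles; "qvel": joint speeds; "tau": joint torques, N m; "position": TCP position; "tcp_rot": TCP orientation; "force": force on the tool from outside, world axes, zero at the start; "moment": the same for the moment, N m; "opening": opening from 0.0 (shut) to 1.0 (fully open); "grasp_force": force on a finger pad.
Only numpy, scipy, OpenCV 4.12 (cv2) and the standard library are available. Lean on these libraries where they do the work, as an engineer would, in place of code of your own. Each camera call takes 0.05 s, during which the arm holds its last target. There are 200 camera calls.

## Working session

There is one attempt and no reset: what is moved stays moved. The work goes in short steps, Python scripts to look and compute and a tool call to move; the robot and the scene stay as the last step left them, time stands still between calls to the robot, and variables do not carry over. Pictures are saved under pics/ and viewed, at most 10 in all, crops included, and the job is handed in when it is done.

Besides the shell and the picture viewer there is one more tool, called after "Request:" by a JSON object that holds its "api" and its "payload", one argument or row to a line. move_arm: Moves the arm, as the interface text tells. Its arguments: {"type":"object","properties":{"increments":{"type":"array"}},"required":["increments"]}

```bash
mkdir -p pics; cat > h.py <<'E'
import numpy as np, cv2
from rig import bot
def toworld(p,cam):
    m=bot.camera_model(cam); R=cv2.Rodrigues(np.array(m["rvec"],float))[0]
    return R.T@(np.array(p,float)-np.array(m["tvec"],float).ravel())
def pix2w(uv,d,cam):
    m=bot.camera_model(cam); n=cv2.undistortPoints(np.array([[uv]],float),np.array(m["intrinsics"],float),np.array(m["D"],float))[0,0]
    return toworld([n[0]*d,n[1]*d,d],cam)
def w2pix(p,cam):
    m=bot.camera_model(cam)
    return cv2.projectPoints(np.array([p],float),np.array(m["rvec"],float),np.array(m["tvec"],float),np.array(m["intrinsics"],float),np.array(m["D"],float))[0].ravel()
def save(n,im): cv2.imwrite("pics/"+n,im[:,:,::-1])
E
python3 - <<'E'
from h import *
for c in("scene","top"):
    im,d=bot.capture(c); save(c+"1.png",im); np.save(c+"_d.npy",d)
    for l in("pin_top","rib_face","sleeve","holder_mid","cup","shaker","tub"):
        for r in bot.spot_in(l,c)[:2]: print(c,l,round(r["conf"],2),toworld(r["at"],c).round(4))
s=bot.read_state(); print(s["time_s"],s["position"],s["tcp_rot"],s["force"],s["opening"])
E
```

```text
scene rib_face 0.59 [0.5471 0.1378 0.0749]
scene sleeve 0.86 [0.547  0.1398 0.072 ]
scene holder_mid 0.61 [ 0.5463 -0.0242  0.0609]
scene cup 0.67 [ 0.6778 -0.0912  0.0558]
scene shaker 0.86 [0.421  0.1775 0.058 ]
scene tub 0.64 [0.6882 0.113  0.046 ]
top pin_top 0.56 [0.5351 0.0565 0.0913]
top rib_face 0.6 [0.5367 0.2557 0.0729]
top rib_face 0.44 [0.6727 0.1384 0.0558]
top sleeve 0.91 [0.5365 0.2592 0.074 ]
top holder_mid 0.8 [0.5287 0.0477 0.0064]
top cup 0.61 [ 0.6837 -0.0876  0.0345]
top shaker 0.94 [0.4163 0.1834 0.0879]
top tub 0.71 [0.6741 0.1376 0.0557]
top tub 0.58 [0.5324 0.0575 0.0905]
0.8 [0.21709105 0.58606603 0.22259009] [[-9.37701761e-01  3.47441227e-01  2.02000824e-05]
 [ 3.47441228e-01  9.37701760e-01  5.73387159e-05]
 [ 9.80181055e-07  6.07849563e-05 -9.99999998e-01]] [0.5467191  0.09204589 0.00705636] 0.9981681833242297
```

View pics/scene1.png

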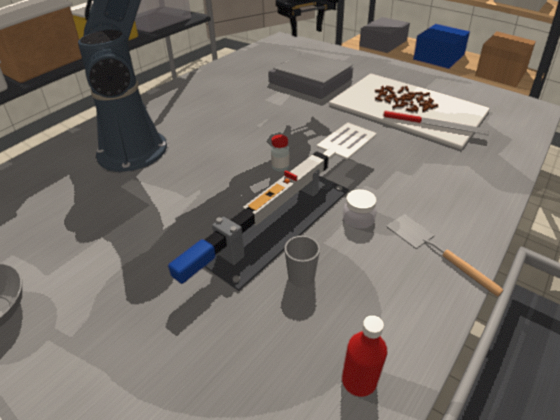

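View pics/top1.png

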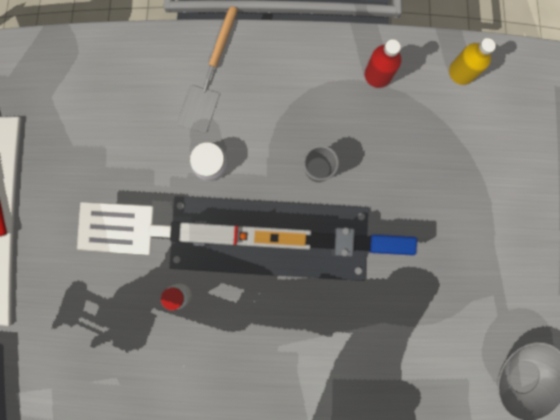

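The top view shows the tube running left to blade. The rib is near (237,235), the button near (243,236), and the brass plate with its hole near (275,238). I'll zoom in there.

```bash
python3 - <<'E'
from h import *
im=cv2.imread("pics/top1.png")[:,:,::-1]; d=np.load("top_d.npy")
c=im[215:260,170:320]; save("crop1.png",cv2.resize(c,None,fx=5.3,fy=5.3,interpolation=cv2.INTER_CUBIC))
hsv=cv2.cvtColor(im,cv2.COLOR_RGB2HSV)
# tube upper face by depth: points with world z 0.085..0.095 in the region
pts=[]
for v in range(210,265):
    for u in range(175,312):
        if d[v,u]>0:
            p=pix2w((u,v),d[v,u],"top")
            if .084<p[2]<.095: pts.append(p)
pts=np.array(pts); print(len(pts),pts.mean(0),pts[:,2].std())
f=cv2.fitLine(pts[:,:2].astype(np.float32),cv2.DIST_HUBER,0,.01,.01).ravel(); print(f)
for r in bot.trace("pin_top","top")[:1]+bot.trace("rib_face","top")[:1]:
    v,u=np.nonzero(r["mask"]); print(r["conf"],u.mean(),v.mean(),len(u),u.min(),u.max())
red=((hsv[...,0]<6)|(hsv[...,0]>172))&(hsv[...,1]>150)&(hsv[...,2]>90)
red[:215]=0;red[260:]=0;red[:,:225]=0;red[:,260:]=0
v,u=np.nonzero(red);print("red",u.mean(),v.mean(),u.min(),u.max(),v.min(),v.max())
z=lambda u,v,h:min((pix2w((u,v),k,"top") for k in np.arange(.5,2.5,.001)),key=lambda p:abs(p[2]-h))
print(z(u.mean(),v.mean(),.104),z(243,236,.096))
for u in range(225,260): print(u,im[236,u],d[236,u].round(3), end=";")
E
```

```text
Traceback (most recent call last):
  File "h.py", line 7, in pix2w
    m=bot.camera_model(cam); n=cv2.undistortPoints(np.array([[uv]],float),np.array(m["intrinsics"],float),np.array(m["D"],float))[0,0]
ValueError: time passes only in moves, steps and waits
```

View pics/crop1.png

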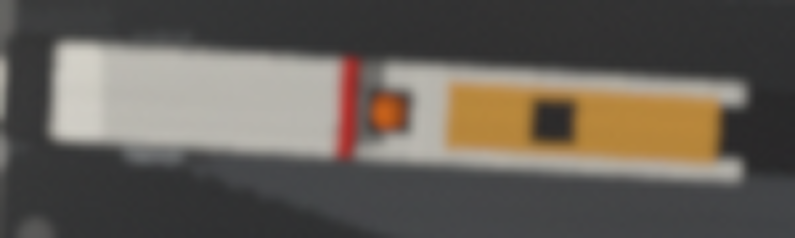

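The crop shows the button at about (243.2,236.1), the rib at about (235.5,235.2) and the next hole at about (274.3,237.8). I'll cache the camera model and turn these into positions.

```bash
sed -i 's/^from rig import bot/from rig import bot\nimport functools\nCM=functools.lru_cache(None)(lambda c: bot.camera_model(c))/; s/m=bot.camera_model(cam)/m=CM(cam)/' h.py
cat >> h.py <<'E'
def onplane(uv,h,cam="top"):
    a,b=pix2w(uv,.5,cam),pix2w(uv,1.5,cam); return a+(b-a)*(h-a[2])/(b[2]-a[2])
E
python3 - <<'E'
from h import *
d=np.load("top_d.npy")
pts=np.array([p for v in range(210,265) for u in range(175,312) if d[v,u]>0 for p in [pix2w((u,v),d[v,u],"top")] if .084<p[2]<.096])
print(len(pts),pts.mean(0),pts[:,2].std())
C=lambda x,y:(170+(x+.5)/5.3-.5,215+(y+.5)/5.3-.5)
P={n:onplane(C(x,y),h) for n,x,y,h in [("pin",388,112,.094),("hole2",553,121,.09),("ribL",345,60,.104),("ribR",345,157,.104),("e1a",60,43,.09),("e1b",60,141,.09),("e2a",740,85,.09),("e2b",740,180,.09)]}
for k,v in P.items(): print(k,v.round(4))
m1=(P["e1a"]+P["e1b"])/2;m2=(P["e2a"]+P["e2b"])/2;t=(m1-m2);print("axis",t/np.linalg.norm(t),m1,m2)
a=t/np.linalg.norm(t);print("hole dist",(P["pin"]-P["hole2"])@a)
q=m2+a*((P["pin"]-m2)@a);print("pin on axis",q)
s=bot.read_state();R=np.array(s["tcp_rot"]);yaw=np.degrees(np.arctan2(a[1],a[0]))
print("tool x ang",np.degrees(np.arctan2(R[1,0],R[0,0])),"axis ang",yaw,s["time_s"])
print("pin from tool, tool frame mm",R.T@(q-s["position"])*1000)
E
```

```text
2296 [0.5309373  0.06145542 0.08846596] 0.0020146095540836584
pin [0.5299 0.0577 0.094 ]
hole2 [ 5.284e-01 -4.000e-04  9.000e-02]
ribL [0.5474 0.0725 0.104 ]
ribR [0.5136 0.0715 0.104 ]
e1a [0.5511 0.1762 0.09  ]
e1b [0.5162 0.1749 0.09  ]
e2a [ 0.5429 -0.0661  0.09  ]
e2b [ 0.5094 -0.0669  0.09  ]
axis [0.03090635 0.99952228 0.        ] [0.53367267 0.1755313  0.09      ] [ 0.52618879 -0.06650008  0.09      ]
hole dist 0.05811774191315452
pin on axis [0.53002851 0.05767799 0.09      ]
tool x ang 159.6691111797765 axis ang 88.22891470651102 0.8
pin from tool, tool frame mm [-477.02593144 -386.75108454  132.56611349]
```

Request:
{"api": "move_arm", "payload": {
  "increments": [
    {"xyz":[0,0,0],"roll":0.1247,"grip":0},
    {"xyz":[0,0,0],"roll":0.1247,"grip":0},
    {"xyz":[0,0,0],"roll":0.1247,"grip":0},
    {"xyz":[0,0,0],"roll":0.1247,"grip":0},
    {"xyz":[0,0,0],"roll":0.1247,"grip":0}
  ]
}}

```text
time_s: 1.22
position: [0.2171, 0.586, 0.2226]
tcp_rot: [[-0.553, 0.833, 0.0], [0.833, 0.553, -0.0], [-0.0, 0.0, -1.0]]
force: [-0.2, -0.3, -0.8]
opening: 0.708
grasp_force: 0.0
```

Request:
{"api": "move_arm", "payload": {
  "increments": [
    {"xyz":[0,0,0],"roll":0.1247,"grip":0},
    {"xyz":[0,0,0],"roll":0.1247,"grip":0},
    {"xyz":[0,0,0],"roll":0.1247,"grip":0},
    {"xyz":[0,0,0],"roll":0.1247,"grip":0},
    {"xyz":[0,0,0],"roll":0.1247,"grip":0}
  ]
}}

```text
time_s: 1.63
position: [0.2171, 0.5861, 0.2226]
tcp_rot: [[0.037, 0.999, -0.0], [0.999, -0.037, 0.0], [0.0, -0.0, -1.0]]
force: [0.3, -0.4, -0.7]
opening: 0.327
grasp_force: 0.0
```

Request:
{"api": "move_arm", "payload": {
  "increments": [
    {"xyz":[-34.5,21.9,0],"roll":0,"grip":0},
    {"xyz":[-34.5,21.9,0],"roll":0,"grip":0},
    {"xyz":[-34.5,21.9,0],"roll":0,"grip":0},
    {"xyz":[-34.5,21.9,0],"roll":0,"grip":0},
    {"xyz":[-34.5,21.9,0],"roll":0,"grip":0}
  ]
}}

```text
time_s: 2.05
position: [0.3217, 0.4088, 0.2227]
tcp_rot: [[0.03, 1.0, 0.0], [1.0, -0.03, 0.0], [0.0, 0.0, -1.0]]
force: [0.5, 0.1, -0.6]
opening: 0.019
grasp_force: 0.0
```

Request:
{"api": "move_arm", "payload": {
  "increments": [
    {"xyz":[-34.5,21.9,0],"roll":0,"grip":0},
    {"xyz":[-34.5,21.9,0],"roll":0,"grip":0},
    {"xyz":[-34.5,21.9,0],"roll":0,"grip":0},
    {"xyz":[-34.5,21.9,0],"roll":0,"grip":0},
    {"xyz":[-34.5,21.9,0],"roll":0,"grip":0}
  ]
}}

```text
time_s: 2.47
position: [0.4261, 0.2327, 0.2229]
tcp_rot: [[0.031, 1.0, 0.001], [1.0, -0.031, 0.0], [0.0, 0.001, -1.0]]
force: [0.5, 0.0, 0.1]
opening: 0.004
grasp_force: 0.0
```

Request:
{"api": "move_arm", "payload": {
  "increments": [
    {"xyz":[-34.5,21.9,0],"roll":0,"grip":0},
    {"xyz":[-34.5,21.9,0],"roll":0,"grip":0},
    {"xyz":[-34.5,21.9,0],"roll":0,"grip":0},
    {"xyz":[-34.5,21.9,0],"roll":0,"grip":0},
    {"xyz":[-34.5,21.9,0],"roll":0,"grip":0}
  ]
}}

```text
time_s: 2.88
position: [0.5302, 0.0566, 0.2228]
tcp_rot: [[0.031, 1.0, 0.001], [1.0, -0.031, 0.0], [0.0, 0.001, -1.0]]
force: [0.3, -0.3, 0.4]
opening: 0.006
grasp_force: 0.0
```

Request:
{"api": "move_arm", "payload": {
  "increments": [
    {"xyz":[0,0,35],"roll":0,"grip":0},
    {"xyz":[0,0,30],"roll":0,"grip":0},
    {"xyz":[0,0,25],"roll":0,"grip":0},
    {"xyz":[0,0,14],"roll":0,"grip":0},
    {"xyz":[0,0,0],"roll":0,"grip":0}
  ]
}}

```text
time_s: 3.3
position: [0.5271, 0.0585, 0.1155]
tcp_rot: [[0.032, 0.999, -0.007], [1.0, -0.032, 0.001], [0.0, -0.007, -1.0]]
force: [0.0, 0.2, -0.2]
opening: 0.005
grasp_force: 0.0
```

```bash
python3 - <<'E'
from h import *
im,d=bot.capture("scene"); 
p=w2pix([.53,.058,.1],"scene").round().astype(int);print(p)
c=im[p[1]-45:p[1]+45,p[0]-60:p[0]+60]; save("s2.png",cv2.resize(c,None,fx=6.6,fy=6.6,interpolation=cv2.INTER_CUBIC))
s=bot.read_state();R=np.array(s["tcp_rot"]);print(s["time_s"],s["position"],R.T@(np.array([.53003,.05768,.096])-s["position"])*1000,s["force"])
print(w2pix(s["position"],"scene"),w2pix([.53003,.05768,.096],"scene"))
E
```

```text
[285 177]
3.35 [0.52833732 0.05857323 0.11721882] [-0.84550948  1.79849625 21.21206881] [-0.41147679 -0.41668693 -0.14897751]
[284.23888217 170.20823883] [284.71528311 178.33320866]
```

View pics/s2.png

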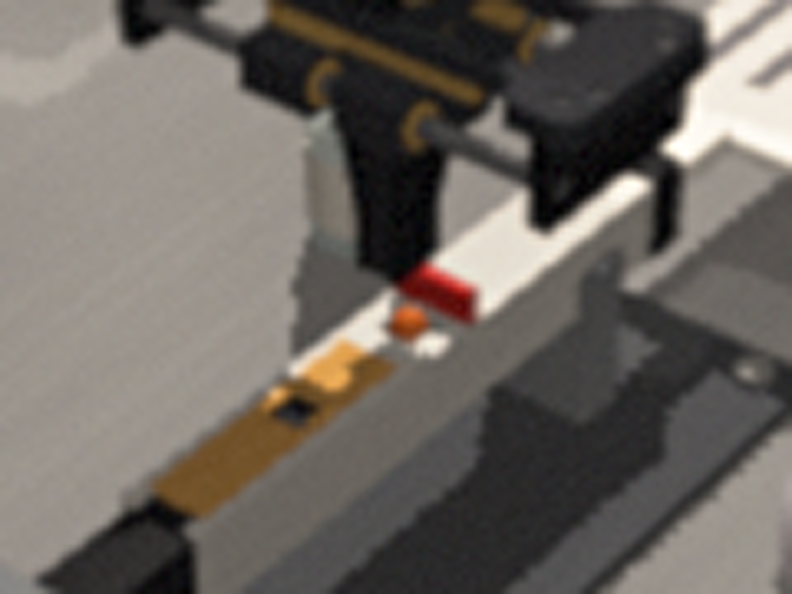

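The crop shows the closed fingertip above and slightly behind the button, which is at scene pixel (286.8,179.3). The rib sits just beyond it. I'll cross-check the button position in the scene camera against the top one.

```bash
python3 - <<'E'
from h import *
ox,oy=285-60,177-45
C=lambda x,y:(ox+(x+.5)/6.6-.5,oy+(y+.5)/6.6-.5)
print("pin",onplane(C(408,318),.094,"scene"),"hole2",onplane(C(295,411),.09,"scene"))
print("ribtop",[onplane(C(*q),.104,"scene") for q in((420,265),(475,293))])
s=bot.read_state();p=np.array(s["position"]);R=np.array(s["tcp_rot"])
print(s["position"],R.round(4))
for a in(-9.5,9.5):
  for b in(-15,15):
    u=w2pix(p+R@np.array([a,b,0])/1000,"scene");print(a,b,(u-[ox,oy])*6.6)
E
```

```text
pin [0.5346188 0.0577923 0.094    ] hole2 [5.31634068e-01 1.54975174e-04 9.00000000e-02]
ribtop [array([0.52800219, 0.07354757, 0.104     ]), array([0.55239283, 0.07177361, 0.104     ])]
[0.52833732 0.05857323 0.11721882] [[ 3.130e-02  9.995e-01 -3.700e-03]
 [ 9.995e-01 -3.130e-02  4.000e-04]
 [ 3.000e-04 -3.700e-03 -1.000e+00]]
-9.5 -15 [338.33204994 248.99379979]
-9.5 15 [408.25183521 282.31363445]
9.5 -15 [374.1860361  222.89082446]
9.5 15 [443.83241433 255.38639223]
```

Request:
{"api": "move_arm", "payload": {
  "increments": [
    {"xyz":[0,2,6],"roll":0,"grip":0},
    {"xyz":[0,0,6],"roll":0,"grip":0},
    {"xyz":[0,0,5],"roll":0,"grip":0},
    {"xyz":[0,0,0],"roll":0,"grip":0},
    {"xyz":[0,0,0],"roll":0,"grip":0}
  ]
}}

```text
time_s: 3.77
position: [0.5314, 0.0587, 0.1017]
tcp_rot: [[0.031, 1.0, 0.0], [1.0, -0.031, -0.0], [0.0, 0.0, -1.0]]
force: [0.7, -0.4, -0.7]
opening: 0.005
grasp_force: 0.0
```

Request:
{"api": "move_arm", "payload": {
  "increments": [
    {"xyz":[-1.6,0.5,2],"roll":0,"grip":0},
    {"xyz":[0,0,2],"roll":0,"grip":0},
    {"xyz":[0,0,2],"roll":0,"grip":0},
    {"xyz":[0,0,1],"roll":0,"grip":0},
    {"xyz":[0,0,1],"roll":0,"grip":0}
  ]
}}

```text
time_s: 4.18
position: [0.5322, 0.0568, 0.0939]
tcp_rot: [[0.031, 1.0, 0.001], [1.0, -0.031, -0.0], [-0.0, 0.001, -1.0]]
force: [-0.5, -0.9, 4.1]
opening: 0.008
grasp_force: 2.1
```

Request:
{"api": "move_arm", "payload": {
  "increments": [
    {"xyz":[0,0,0],"roll":0,"grip":0},
    {"xyz":[0,0,0],"roll":0,"grip":0}
  ]
}}

```text
time_s: 4.35
position: [0.5322, 0.0569, 0.0939]
tcp_rot: [[0.031, 1.0, 0.001], [1.0, -0.031, -0.0], [-0.0, 0.001, -1.0]]
force: [0.1, -1.2, 4.5]
opening: 0.004
grasp_force: 2.1
```

Request:
{"api": "move_arm", "payload": {
  "increments": [
    {"xyz":[0,0,1],"roll":0,"grip":0},
    {"xyz":[0,0,1],"roll":0,"grip":0},
    {"xyz":[0,0,1],"roll":0,"grip":0},
    {"xyz":[0,0,0.6],"roll":0,"grip":0},
    {"xyz":[0,0,0],"roll":0,"grip":0}
  ]
}}

```text
time_s: 4.77
position: [0.5322, 0.0569, 0.0904]
tcp_rot: [[0.031, 1.0, 0.001], [1.0, -0.031, -0.0], [-0.0, 0.001, -1.0]]
force: [-0.3, -0.9, 7.6]
opening: 0.002
grasp_force: 3.5
```

Request:
{"api": "move_arm", "payload": {
  "increments": [
    {"xyz":[0,0,0.3],"roll":0,"grip":0},
    {"xyz":[0,0,0.3],"roll":0,"grip":0},
    {"xyz":[0,0,0],"roll":0,"grip":0}
  ]
}}

```text
time_s: 5.02
position: [0.5322, 0.0569, 0.0903]
tcp_rot: [[0.031, 1.0, 0.001], [1.0, -0.031, -0.0], [-0.0, 0.001, -1.0]]
force: [-1.5, 0.0, 10.9]
opening: 0.005
grasp_force: 5.4
```

Touching the tube's face, so the button is flush. Now I'll push along gently.

Request:
{"api": "move_arm", "payload": {
  "increments": [
    {"xyz":[0.7,0,0],"roll":0,"grip":0},
    {"xyz":[0.7,0,0],"roll":0,"grip":0},
    {"xyz":[0.6,0,0],"roll":0,"grip":0},
    {"xyz":[0.5,0,0],"roll":0,"grip":0},
    {"xyz":[0,0,0],"roll":0,"grip":0}
  ]
}}

```text
time_s: 5.43
position: [0.5322, 0.0579, 0.0903]
tcp_rot: [[0.029, 1.0, 0.001], [1.0, -0.029, -0.003], [-0.003, 0.001, -1.0]]
force: [-2.0, -5.8, 11.3]
opening: 0.003
grasp_force: 5.4
```

Request:
{"api": "move_arm", "payload": {
  "increments": [
    {"xyz":[0.5,0,0],"roll":0,"grip":0},
    {"xyz":[0.5,0,0],"roll":0,"grip":0},
    {"xyz":[0.5,0,0],"roll":0,"grip":0},
    {"xyz":[0,0,0],"roll":0,"grip":0}
  ]
}}

```text
time_s: 5.77
position: [0.5323, 0.0593, 0.0903]
tcp_rot: [[0.03, 1.0, 0.001], [1.0, -0.03, -0.003], [-0.003, 0.001, -1.0]]
force: [-2.0, -5.4, 10.6]
opening: 0.004
grasp_force: 5.4
```

Request:
{"api": "move_arm", "payload": {
  "increments": [
    {"xyz":[0.5,0,0],"roll":0,"grip":0},
    {"xyz":[0.5,0,0],"roll":0,"grip":0},
    {"xyz":[0.5,0,0],"roll":0,"grip":0},
    {"xyz":[0,0,0],"roll":0,"grip":0}
  ]
}}

```text
time_s: 6.1
position: [0.5323, 0.0607, 0.0903]
tcp_rot: [[0.029, 1.0, 0.001], [1.0, -0.029, -0.003], [-0.003, 0.001, -1.0]]
force: [-1.1, -6.3, 10.5]
opening: 0.007
grasp_force: 5.4
```

Request:
{"api": "move_arm", "payload": {
  "increments": [
    {"xyz":[0.5,0,0],"roll":0,"grip":0},
    {"xyz":[0.5,0,0],"roll":0,"grip":0},
    {"xyz":[0.5,0,0],"roll":0,"grip":0},
    {"xyz":[0,0,0],"roll":0,"grip":0}
  ]
}}

```text
time_s: 6.43
position: [0.5326, 0.062, 0.0903]
tcp_rot: [[0.029, 1.0, 0.001], [1.0, -0.029, -0.003], [-0.003, 0.001, -1.0]]
force: [-1.9, -6.5, 9.8]
opening: 0.006
grasp_force: 5.2
```

```bash
cat >> h.py <<'E'
def ribred(im):
    h=cv2.cvtColor(np.ascontiguousarray(im),cv2.COLOR_RGB2HSV)
    m=((h[...,0]<6)|(h[...,0]>172))&(h[...,1]>140)&(h[...,2]>70)
    m[:160]=0;m[215:]=0;m[:,:270]=0;m[:,335:]=0
    v,u=np.nonzero(m);return u.mean(),v.mean(),len(u),u.max(),v.max()
E
python3 - <<'E'
from h import *
a=cv2.imread("pics/scene1.png")[:,:,::-1]; im,d=bot.capture("scene")
print(ribred(a),ribred(im))
print(w2pix([.532,.072,.1],"scene"),w2pix([.532,.082,.1],"scene"))
c=im[145:215,240:333]; save("s3.png",cv2.resize(c,None,fx=8,fy=8,interpolation=cv2.INTER_CUBIC))
E
```

```text
(np.float64(289.69117647058823), np.float64(174.9264705882353), 68, np.int64(296), np.int64(180)) (np.float64(295.5), np.float64(176.125), 16, np.int64(297), np.int64(179))
[289.23624498 174.11492216] [291.87274283 171.98039319]
```

View pics/s3.png

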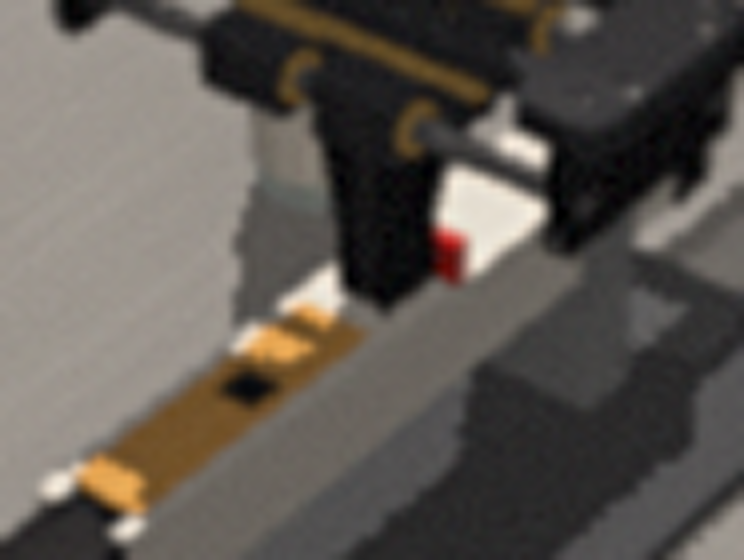

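The crop shows the brass hole at about (271,193), 1.6 px along the axis from before. The tube has therefore moved about 4–5 mm with the finger and the button's head is going under the wall. I'll keep pushing.

Request:
{"api": "move_arm", "payload": {
  "increments": [
    {"xyz":[1,0,0],"roll":0,"grip":0},
    {"xyz":[1,0,0],"roll":0,"grip":0},
    {"xyz":[1,0,0],"roll":0,"grip":0},
    {"xyz":[1,0,0],"roll":0,"grip":0},
    {"xyz":[0,0,0],"roll":0,"grip":0}
  ]
}}

```text
time_s: 6.9
position: [0.5329, 0.065, 0.0903]
tcp_rot: [[0.029, 1.0, 0.001], [1.0, -0.029, -0.005], [-0.005, 0.001, -1.0]]
force: [-1.7, -8.6, 10.6]
opening: 0.004
grasp_force: 6.5
```

Request:
{"api": "move_arm", "payload": {
  "increments": [
    {"xyz":[1,0,0],"roll":0,"grip":0},
    {"xyz":[1,0,0],"roll":0,"grip":0},
    {"xyz":[1,0,0],"roll":0,"grip":0},
    {"xyz":[1,0,0],"roll":0,"grip":0},
    {"xyz":[0,0,0],"roll":0,"grip":0}
  ]
}}

```text
time_s: 7.32
position: [0.533, 0.0708, 0.0902]
tcp_rot: [[0.03, 1.0, 0.002], [1.0, -0.03, -0.002], [-0.002, 0.002, -1.0]]
force: [-0.8, -3.2, 9.9]
opening: 0.003
grasp_force: 5.2
```

Request:
{"api": "move_arm", "payload": {
  "increments": [
    {"xyz":[2,0,-0.4],"roll":0,"grip":0},
    {"xyz":[2,0,-0.4],"roll":0,"grip":0},
    {"xyz":[2,0,0],"roll":0,"grip":0},
    {"xyz":[2,0,0],"roll":0,"grip":0},
    {"xyz":[2,0,0],"roll":0,"grip":0}
  ]
}}

```text
time_s: 7.73
position: [0.5333, 0.0801, 0.0903]
tcp_rot: [[0.03, 1.0, 0.001], [1.0, -0.03, -0.003], [-0.003, 0.001, -1.0]]
force: [-0.0, -7.7, 4.9]
opening: 0.003
grasp_force: 4.6
```

Request:
{"api": "move_arm", "payload": {
  "increments": [
    {"xyz":[2,0,0],"roll":0,"grip":0},
    {"xyz":[2,0,0],"roll":0,"grip":0},
    {"xyz":[2,0,0],"roll":0,"grip":0},
    {"xyz":[1,0,0],"roll":0,"grip":0},
    {"xyz":[0,0,0],"roll":0,"grip":0}
  ]
}}

```text
time_s: 8.15
position: [0.5335, 0.0877, 0.0903]
tcp_rot: [[0.03, 1.0, 0.001], [1.0, -0.03, -0.002], [-0.002, 0.001, -1.0]]
force: [0.4, -4.5, 4.6]
opening: 0.003
grasp_force: 4.0
```

```bash
python3 - <<'E'
from h import *
im,d=bot.capture("scene")
c=im[145:215,240:333]; save("s4.png",cv2.resize(c,None,fx=8,fy=8,interpolation=cv2.INTER_CUBIC))
E
```

```text
(no output)
```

View pics/s4.png

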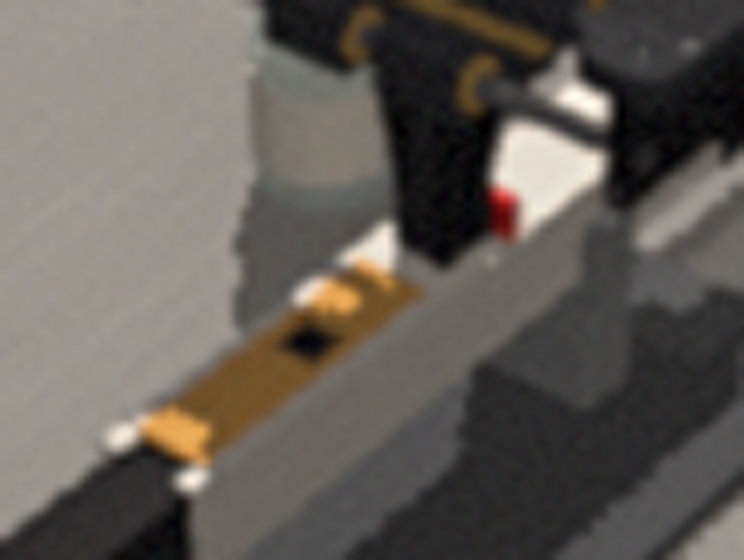

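The brass hole is now at about (278.8,187.8), so the tube is out by about 27 mm with the button under the wall. I'll continue and slow down before the next hole.

Request:
{"api": "move_arm", "payload": {
  "increments": [
    {"xyz":[2,0,0],"roll":0,"grip":0},
    {"xyz":[2,0,0],"roll":0,"grip":0},
    {"xyz":[2,0,0],"roll":0,"grip":0},
    {"xyz":[2,0,0],"roll":0,"grip":0},
    {"xyz":[2,0,0],"roll":0,"grip":0}
  ]
}}

```text
time_s: 8.62
position: [0.5339, 0.0976, 0.0903]
tcp_rot: [[0.03, 1.0, 0.001], [1.0, -0.03, -0.002], [-0.002, 0.001, -1.0]]
force: [-0.0, -6.2, 4.4]
opening: 0.007
grasp_force: 4.6
```

Request:
{"api": "move_arm", "payload": {
  "increments": [
    {"xyz":[2,0,0],"roll":0,"grip":0},
    {"xyz":[2,0,0],"roll":0,"grip":0},
    {"xyz":[2,0,0],"roll":0,"grip":0},
    {"xyz":[2,0,0],"roll":0,"grip":0},
    {"xyz":[2,0,0],"roll":0,"grip":0}
  ]
}}

```text
time_s: 9.03
position: [0.5342, 0.1075, 0.0903]
tcp_rot: [[0.03, 1.0, 0.001], [1.0, -0.03, -0.002], [-0.002, 0.001, -1.0]]
force: [0.8, -6.7, 3.6]
opening: 0.003
grasp_force: 4.4
```

Request:
{"api": "move_arm", "payload": {
  "increments": [
    {"xyz":[1,0,0],"roll":0,"grip":0},
    {"xyz":[1,0,0],"roll":0,"grip":0},
    {"xyz":[0.5,0,0],"roll":0,"grip":0},
    {"xyz":[0.5,0,0],"roll":0,"grip":0},
    {"xyz":[0.5,0,0],"roll":0,"grip":0}
  ]
}}

```text
time_s: 9.45
position: [0.5343, 0.1127, 0.0903]
tcp_rot: [[0.031, 1.0, 0.002], [1.0, -0.031, 0.001], [0.001, 0.002, -1.0]]
force: [1.8, -2.0, 4.4]
opening: 0.003
grasp_force: 2.3
```

Request:
{"api": "move_arm", "payload": {
  "increments": [
    {"xyz":[0.4,0,0],"roll":0,"grip":0},
    {"xyz":[0.4,0,0],"roll":0,"grip":0},
    {"xyz":[0.4,0,0],"roll":0,"grip":0},
    {"xyz":[0.4,0,0],"roll":0,"grip":0},
    {"xyz":[0,0,0],"roll":0,"grip":0}
  ]
}}

```text
time_s: 9.87
position: [0.5343, 0.1146, 0.0903]
tcp_rot: [[0.031, 1.0, 0.002], [1.0, -0.031, 0.001], [0.001, 0.002, -1.0]]
force: [3.7, 1.8, 4.2]
opening: 0.009
grasp_force: 2.2
```

```bash
python3 - <<'E'
from h import *
im,d=bot.capture("scene")
c=im[140:210,240:333]; save("s5.png",cv2.resize(c,None,fx=8,fy=8,interpolation=cv2.INTER_CUBIC))
E
```

```text
(no output)
```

View pics/s5.png

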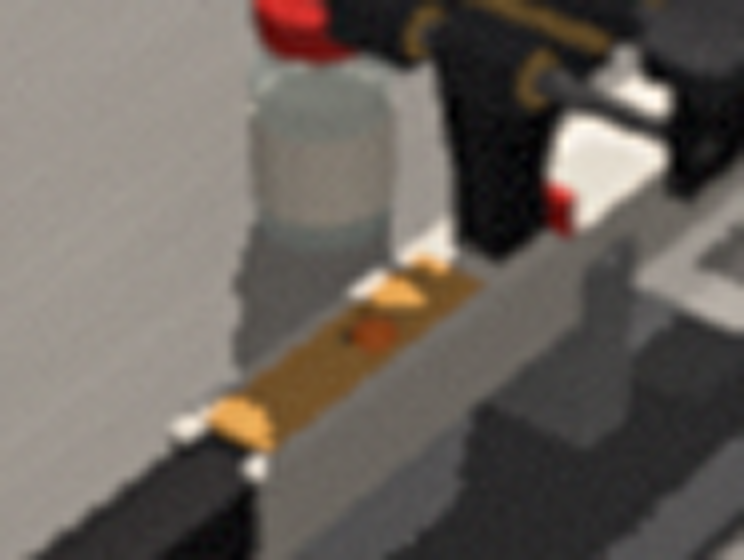

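The button shows orange in the brass hole at crop (375,333), so it has popped up there. A gentle nudge will confirm the lock.

Request:
{"api": "move_arm", "payload": {
  "increments": [
    {"xyz":[0.4,0,0],"roll":0,"grip":0},
    {"xyz":[0.4,0,0],"roll":0,"grip":0},
    {"xyz":[0.4,0,0],"roll":0,"grip":0},
    {"xyz":[0.4,0,0],"roll":0,"grip":0},
    {"xyz":[0,0,0],"roll":0,"grip":0}
  ]
}}

```text
time_s: 10.33
position: [0.5341, 0.1155, 0.0903]
tcp_rot: [[0.031, 1.0, 0.001], [1.0, -0.031, -0.0], [-0.0, 0.001, -1.0]]
force: [4.8, 0.2, 5.7]
opening: 0.005
grasp_force: 2.5
```

Request:
{"api": "move_arm", "payload": {
  "increments": [
    {"xyz":[0.4,0,0],"roll":0,"grip":0},
    {"xyz":[0.4,0,0],"roll":0,"grip":0},
    {"xyz":[0.4,0,0],"roll":0,"grip":0},
    {"xyz":[0.4,0,0],"roll":0,"grip":0},
    {"xyz":[0,0,0],"roll":0,"grip":0}
  ]
}}

```text
time_s: 10.75
position: [0.534, 0.1163, 0.0903]
tcp_rot: [[0.03, 1.0, 0.001], [1.0, -0.03, -0.002], [-0.002, 0.001, -1.0]]
force: [3.5, -2.5, 5.9]
opening: 0.003
grasp_force: 2.7
```

Resistance is building as expected from a lock. I'll back off and lift clear to inspect.

Request:
{"api": "move_arm", "payload": {
  "increments": [
    {"xyz":[-1.5,0,-0.5],"roll":0,"grip":0},
    {"xyz":[-1.5,0,-2],"roll":0,"grip":0},
    {"xyz":[0,0,-10],"roll":0,"grip":0},
    {"xyz":[0,0,-25],"roll":0,"grip":0},
    {"xyz":[0,0,-35],"roll":0,"grip":0}
  ]
}}

```text
time_s: 11.17
position: [0.529, 0.1141, 0.1604]
tcp_rot: [[0.031, 0.999, -0.012], [1.0, -0.031, -0.0], [-0.001, -0.012, -1.0]]
force: [0.9, -0.6, 0.1]
opening: 0.007
grasp_force: 0.0
```

Request:
{"api": "move_arm", "payload": {
  "increments": [
    {"xyz":[0,-20,-30],"roll":0,"grip":0},
    {"xyz":[20,-25,-10],"roll":0,"grip":0},
    {"xyz":[30,-25,0],"roll":0,"grip":0},
    {"xyz":[35,-20,0],"roll":0,"grip":0},
    {"xyz":[35,-20,0],"roll":0,"grip":0}
  ]
}}

```text
time_s: 11.58
position: [0.4242, 0.2377, 0.2029]
tcp_rot: [[0.033, 0.999, -0.004], [0.999, -0.033, -0.001], [-0.001, -0.004, -1.0]]
force: [1.2, 0.2, -0.1]
opening: 0.006
grasp_force: 0.0
```

```bash
python3 - <<'E'
from h import *
a,_=bot.capture("top"); b,_=bot.capture("scene")
A=cv2.resize(a[205:265,150:320],None,fx=4.6,fy=4.6,interpolation=cv2.INTER_CUBIC)
B=cv2.resize(b[150:195,240:325],None,fx=6,fy=6,interpolation=cv2.INTER_CUBIC)
o=np.zeros((A.shape[0]+B.shape[0],max(A.shape[1],B.shape[1]),3),np.uint8);o[:A.shape[0],:A.shape[1]]=A;o[A.shape[0]:,:B.shape[1]]=B
save("t6.png",o);print(o.shape,bot.read_state()["time_s"],bot.read_state()["position"])
E
```

```text
(546, 782, 3) 11.6833 [0.42144938 0.24080637 0.20240827]
```

View pics/t6.png

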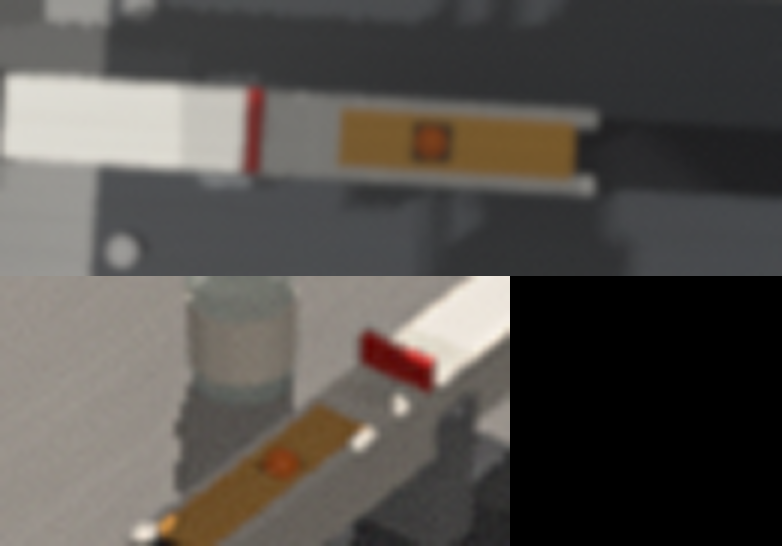

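The crops show the button centred in the brass hole (top crop (431,142)) and apparently proud. A depth check will confirm it's fully out.

```bash
python3 - <<'E'
from h import *
u,v=150+431/4.6-.5,205+142/4.6-.5
u,v=int(round(u)),int(round(v))
D=np.mean([bot.capture("top")[1] for _ in range(4)],0)
f=lambda D,u,v:np.array([[pix2w((i,j),D[j,i],"top")[2] for i in range(u-1,u+2)] for j in range(v-1,v+2)]).round(4)
print("now pin\n",f(D,u,v),"\nbrass",f(D,u+14,v+1).mean(),f(D,u-12,v).mean(),"\nstart pin\n",f(np.load("top_d.npy"),243,236))
for l in("cup","shaker","tub"):
    for r in bot.spot_in(l,"top")[:1]: print(l,toworld(r["at"],"top").round(3))
E
```

```text
now pin
 [[0.093  0.094  0.092 ]
 [0.094  0.094  0.0948]
 [0.0948 0.0926 0.0947]] 
brass 0.08944444444444445 0.11721111111111113 
start pin
 [[0.0913 0.0952 0.0955]
 [0.0961 0.0929 0.0944]
 [0.0917 0.0943 0.091 ]]
cup [ 0.683 -0.089  0.033]
shaker [0.413 0.183 0.087]
tub [0.676 0.135 0.055]
```

```bash
python3 -c "
from rig import bot
print(bot.hand_in())"
```

```text
the job is handed in; nothing more can be done
None
```

The paddle's tube is drawn out by about 57 mm and the button stands proud in the next hole at its starting height. The gripper is clear, the cup, jar and tub are where they were, and the job is handed in (no verdict came back).

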